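# Pack and pin the foot of a roller track

### The arm

A 7-joint arm with a two-finger parallel gripper is mounted at the origin on the work surface. World frame = base frame: x ahead of the robot, y to its left, z up, the work surface at z = 0. Lengths are in m, angles in rad, forces in N, time in s.
With the tool pointing down it reaches from about 0.425 to 0.95 m from the base axis. Payload 4.7 kg.
Tool frame: the origin (TCP) lies on the centre line of the jaws, within the pads' length; the fingertips stand robot.nose_length ahead of it and the grasp point (between the pads) lies 8 mm behind it (robot.nose_length is the distance from the TCP to the fingertips, in m); z points along the fingers, x is the direction in which the jaws open and shut, and the axes are right-handed (so a half turn about z gives the same grasp; the last joint's range is limited). The gripper opens to 85 mm and grips with 20 to 120 N. Pads are 22 mm wide; open, the fingers measure 114 mm over their backs; the gripper's body (76 mm by 85 mm) begins 54 mm behind the grasp point. The pads swing forward as they close: fully open they stand 13 mm farther back than shut.
Start: joints at [-1.142, 0.469, -0.049, 1.532, 0.024, 1.141, -0.082], TCP at [0.298, 0.606, 0.242] pointing down, gripper open.
Joint ranges: [-2.59, 2.59], [-0.33, 1.99], [-1.39, 1.29], [0.1, 2.45], [-1.04, 4.18], [0.21, 1.99], [-2.66, 2.66]. Speed limits (rad/s): [2.57, 2.57, 3.14, 3.14, 3.14, 3.14, 3.14].

### API

Orientations are given as [roll, pitch, yaw] about the fixed x, y, z axes, in that order (R = Rz(yaw) Ry(pitch) Rx(roll)).
In Python, from plant import robot gives the robot as it stands. Calls block until the motion is done:
- robot.goto(position, orientation): joint-space move of the TCP to a pose.
- robot.move_straight(position, vel=0.15, attitude=None, contact_N=None): straight line of the TCP; attitude=None keeps the orientation; vel is the mean speed in m/s. With contact_N (N) it stops when the force on the tool has changed by that much, and returns True; else False.
- robot.move_joints(angles): joint-space move.
- robot.grip(opening, strength=None): opening from 0.0 (shut) to 1.0 (fully open); strength is the grip in N (None keeps the last); returns when the fingers have stopped.
- robot.sleep(seconds).
- robot.inverse_kinematics(position, orientation): joint angles nearest the present ones, or None.
- robot.sense(): the state.
- robot.grab_frame(name): name is "scene" or "top" or "wrist"; returns a dict with "image" (400x640x3 uint8, red, green, blue), "range_z" (400x640 float32, m along the optical axis (not along the pixel's ray), 0 where there is no reading), "fx", "fy", "cx", "cy" (pixels), "dist_coeffs" ([k1, k2, p1, p2, k3] as OpenCV has them; the pictures are not rectified), "R" (3x3) and "t" (3): a world point X has camera coordinates R X + t. Camera axes: x right, y down, z forward; pixel columns grow to the right and rows downward; lengths in m; the calibration is good to about 2 mm. A picture is of the moment at which its call begins.
A pose or a line that the arm cannot do raises robot.IKError and nothing moves.
- robot.close_job(): hands the job in, once; it reports no verdict.
The state is a dict: "t": time; "joint_pos": joint angles; "joint_velocities": joint speeds; "effort": joint torques, N m; "tcp_pos": TCP position; "tcp_rot": TCP orientation; "wrist_force": force on the tool from outside, world axes, zero at the start; "torque": the same for the moment, N m; "opening": opening from 0.0 (shut) to 1.0 (fully open).
Only numpy, scipy, OpenCV 4.12 (cv2) and the standard library are available. Lean on these libraries where they do the work, as an engineer would, in place of code of your own. Each camera call takes 0.05 s, during which the arm holds its last target.

### The job

One foot of the roller track is pinned down already, the other still has to be packed and pinned. Slide the spare tabbed plate from the timber offcut in under the raised foot, flat on top of the plate already lying there, and bring both plates' holes in line under the hole of the foot with the tabs sticking squarely out of the front. Then put the long headed pin down through foot and plates, feel gently for the floating socket hidden below without ever forcing the pin, and leave the pin fully home, its flange flat on the foot; leave the short pin and everything else where it is.

Things in the scene. Friction and masses are not known exactly. Their poses are not given: they have to be found in the camera images.
- foot: foot still to be packed, fixed. Origin on the counter below the centre of the foot's hole; +x to the roller track, -x its open front. Hollow steel shoe, x -48 to +50, y -55 to +55, top z = 40 mm (5 mm high screw flanges to y +-77); 15 mm gap, open at front and sides; foot plate z = 55 to 61 (see foot_hole). Pressing pin or plates on foot, shoe or socket, or pin on plates, with over 30 N spoils the job
- foot_hole (a point): centre of the round 27 mm hole in the foot plate's top face, 61 mm above the counter, axes as foot. Foot plate 6 mm thick, x -40 to +60, y -40 to +40 mm from here. At its back an upright web, x 57 to 63, rises 69 mm above it, with two gussets 4 mm thick at y +-38, from x = 31 back, 26 mm high
- shoe_top (a point): point on the foot's axis in the shoe's top face, 40 mm above the counter, centre of a 31 mm hole in its 5 mm top wall; axes as foot. Plates rest on this face
- socket_middle (a point): middle of the caged socket's travel, on the foot's axis 34 mm above the counter. The socket is a steel block inside the shoe with a flat top at this height and an upright 13 mm bore, 22 mm deep, with free space below down to 6 mm above the counter. The bore's centre is anywhere up to 5 mm from this point in x and also in y; it is stiff, does not give way to the pin, and no reading shows it
- plate_a: aluminium packing plate on the shoe, pulled 4 to 14 mm to the front, up to 5 mm sideways and 0.1 rad askew. Square 60 x 60 x 6 mm with a 14 mm centre hole and a tab 28 mm wide along -x from x = -30 to -92 mm. Origin: centre of the hole, underside; z up. About 0.085 kg. In line it lies at 40 to 46 mm above the counter, its tab 44 mm out beyond the shoe, free above the counter
- plate_b: the spare packing plate, same shape, axes and mass as plate_a; it lies flat on the timber offcut (top 40 mm above the counter), its tab overhanging the offcut's side by about 42 mm. On plate_a it lies 46 to 52 mm above the counter, 3 mm below the foot plate
- pin: long headed steel pin, upright in one of the offcut's holes, flange 30 mm above the timber (short pin: 8 mm). Origin: centre of the flange's underside, z up. Shank 12 mm thick, 52 mm long, last 4 mm tapered to a 9.6 mm nose; flange 40 mm across, 3 mm thick; hexagon head 19 mm across flats, z = 3 to 21 mm, flats facing +-x and every 60 degrees. About 0.1 kg. Home: origin 61 mm above the counter
- short_pin: a shorter pin of the same pattern (shank 30 mm), standing in the offcut's other hole; not wanted, leave it
- offcut: timber offcut fixed on the counter, 100 x 240 x 40 mm, long side along its y axis. Origin at the centre of its underside. Two blind holes, 14 mm wide and 22 mm deep, on its centre line at y = -10 and -80 mm hold the two pins; the spare plate lies at about y = +70 mm with its tab over the -x side
- wrench: loose wrench lying on the counter, 170 mm long; leave it
- level: loose aluminium spirit level 22 x 200 x 45 mm on the counter; leave it
- tape: loose roll of packing tape, 96 mm across, 45 mm high; leave it
- scanner: loose hand scanner standing on its round base, 140 mm high; leave it
- cutter: loose carton knife, 150 x 28 x 20 mm, lying on the counter; leave it
- pin_nose (a point): the tip of the long pin's nose, on its axis 52 mm below the flange's underside
Things that resemble listed ones, but are neither listed nor needed, are in the scene too. Leave any blue or red look-alike of the plate_a alone.

How it is judged:
By the outcome, as a careful person would: the job done as asked, in the order asked, and still so for the second after the job is handed in, with the robot touching nothing.
It also fails if it takes over 72 s, if anything falls off the work surface, if the arm or the gripper's body presses on something with over 40 N, if the wrist force passes 120 N, or if a joint passes its speed limit or range.

## Working session

There is one attempt and no reset: what is moved stays moved. The work goes in short steps, each a Python script; the robot and the scene stay as the last script left them, time stands still between calls to the robot, and variables do not carry over. Pictures are saved under pics/ and viewed, and the job is handed in when it is done.

```bash
ls -la; mkdir -p pics
python3 - <<'E'
from plant import robot
import cv2,numpy as np
s=robot.sense();print(s, robot.nose_length)
for n in("scene","top","wrist"):
    f=robot.grab_frame(n)
    cv2.imwrite(f"pics/{n}0.png",f["image"][:,:,::-1]); np.savez(f"pics/{n}0.npz",**f)
    print(n,f["fx"],f["fy"],f["cx"],f["cy"],f["dist_coeffs"],f["R"].tolist(),f["t"])
E
```

```text
total 12
drwxr-xr-x  3 agent agent 4096 Dec  6 15:02 .
drwxr-xr-x 23 root  root  4096 Dec  6 15:02 ..
drwxr-xr-x  2 agent agent 4096 Dec  6 15:02 pics
{'t': 0.0, 'joint_pos': array([-1.14189845,  0.46942133, -0.04858127,  1.53367872,  0.02409206,
        1.14099654, -0.08230578]), 'joint_velocities': array([ 0.00087054,  0.00101168,  0.00101526,  0.00173314, -0.00030839,
        0.00103562,  0.00242588]), 'effort': array([-1.47325623e-03, -5.10296345e+01, -4.72459698e-02, -2.37715870e+01,
        1.07254143e-02,  7.64737953e-03,  8.91902488e-06]), 'tcp_pos': array([0.29808162, 0.60499807, 0.24128135]), 'tcp_rot': array([3.14152342e+00, 1.91742372e-03, 1.11300837e+00]), 'wrist_force': array([ 0.10042755, -0.92824613, -0.63595587]), 'torque': array([0.07785593, 0.01262162, 0.07696962]), 'opening': 1.0010159823077118} 0.011
scene 463.71943388417645 463.71943388417645 323.6707830160003 196.89067296307698 [-0.06756155  0.          0.          0.          0.        ] [[0.49083746308407245, 0.8710300767619764, -0.019626263251503316], [0.6379160990159929, -0.37463508244919425, -0.67283846918
[... 173 characters left out ...]
.88065541216986 [-0.03756975  0.          0.          0.          0.        ] [[-0.019500533627106336, -0.9996351110874705, 0.018691545398865656], [-0.9832512615452677, 0.01578585540320986, -0.18157027135197013], [0.18120895634017992, -0.021919202775847208, -0.9832003166658224]] [1.12711577e-04 4.28306860e-01 1.20699546e+00]
wrist 355.91734508726216 355.91734508726216 321.9213596452313 198.9522939865792 [-0.07468885  0.          0.          0.          0.        ] [[0.44275476337272296, 0.8966425087870099, -0.000656465462536984], [0.856104957326827, -0.4225197721941225, 0.2975925807970703], [0.26655678860460125, -0.1323225360290764, -0.9546927384806266]] [-0.67604672 -0.03815871  0.37932487]
```

View pics/scene0.png

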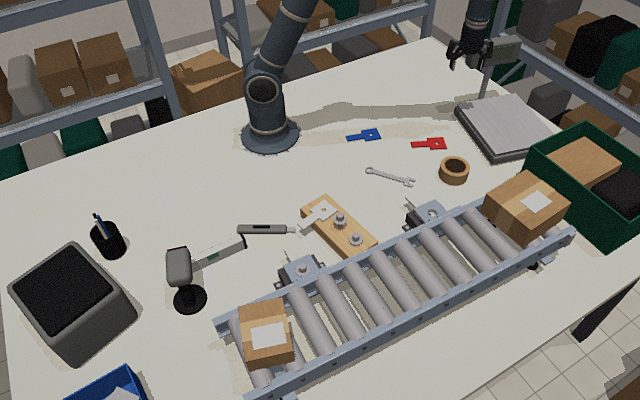

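View pics/top0.png

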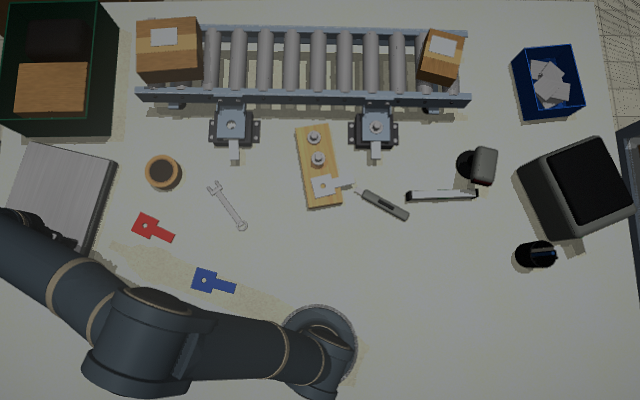

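View pics/wrist0.png

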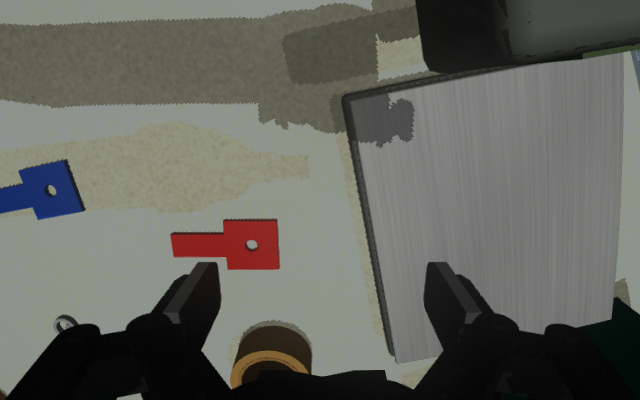

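The left foot in the top view (232,125) has an open hole, and the right foot (376,127) already holds a pin. The offcut is at about (320,165), with two pins at (314,138) and (318,157). Next I'll enlarge these areas.

```bash
cat > h.py <<'E'
import cv2,numpy as np
def K(f): return np.array([[f["fx"],0,f["cx"]],[0,f["fy"],f["cy"]],[0,0,1.]])
def ray(f,uv):
    p=cv2.undistortPoints(np.array(uv,float).reshape(-1,1,2),K(f),np.array(f["dist_coeffs"],float)).reshape(-1,2)
    R=np.array(f["R"]);t=np.array(f["t"])
    d=np.c_[p,np.ones(len(p))]@R   # R^T d
    return -R.T@t,d
def onplane(f,uv,z):
    o,d=ray(f,uv); return o+d*((z-o[2])/d[:,2])[:,None]
def proj(f,X):
    R=np.array(f["R"]);t=np.array(f["t"])
    return cv2.projectPoints(np.array(X,float).reshape(-1,1,3),cv2.Rodrigues(R)[0],t,K(f),np.array(f["dist_coeffs"],float))[0].reshape(-1,2)
def depthpts(f,mask=None):
    z=np.array(f["range_z"]);v,u=np.nonzero(z>0 if mask is None else (z>0)&mask)
    o,d=ray(f,np.c_[u,v]); return o+d*z[v,u][:,None],u,v
def crop(f,x0,y0,x1,y1,s,name):
    im=f["image"][y0:y1,x0:x1,::-1]
    cv2.imwrite(name,cv2.resize(im,None,fx=s,fy=s,interpolation=cv2.INTER_CUBIC))
E
python3 - <<'E'
from h import *
t=dict(np.load("pics/top0.npz"));s=dict(np.load("pics/scene0.npz"))
crop(t,195,85,395,215,4,"pics/t_crop.png")
crop(s,260,180,460,300,4,"pics/s_crop.png")
for n,uv in dict(foot=(232,125),pinned=(376,127),off=(320,165),p1=(314,138),p2=(318,157)).items(): print(n,onplane(t,uv,0.05))
P,u,v=depthpts(t)
for n,(a,b) in dict(foot=(240,118),p1=(314,138),p2=(318,157),plate=(330,190)).items():
    m=(abs(u-a)<2)&(abs(v-b)<2); print(n,np.median(P[m],0))
E
```

```text
foot [[0.62830578 0.23404242 0.05      ]]
pinned [[ 0.61656151 -0.18627559  0.05      ]]
off [[ 0.50447244 -0.01985358  0.05      ]]
p1 [[ 0.58536344 -0.00414085  0.05      ]]
p2 [[ 0.52824725 -0.01459656  0.05      ]]
foot [0.64542088 0.20905852 0.06073154]
p1 [ 0.58145213 -0.00384826  0.06252892]
p2 [ 0.51684864 -0.01346818  0.09004187]
plate [ 0.43188506 -0.04696242  0.04432413]
```

View pics/t_crop.png

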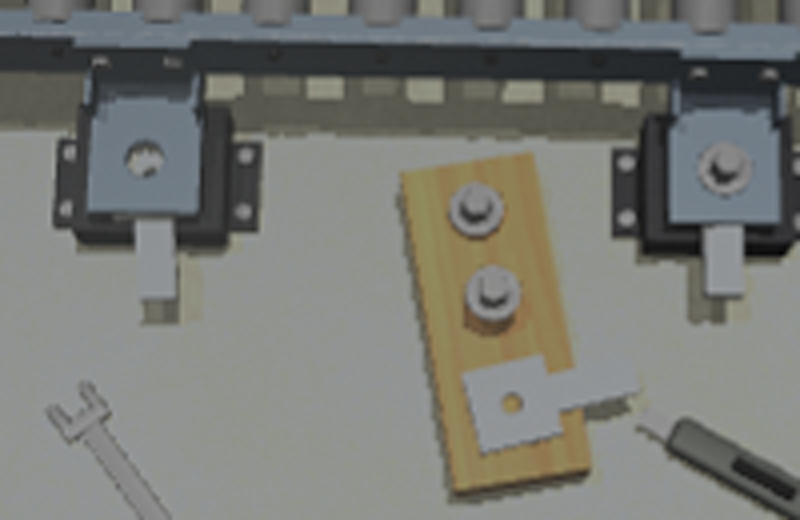

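View pics/s_crop.png

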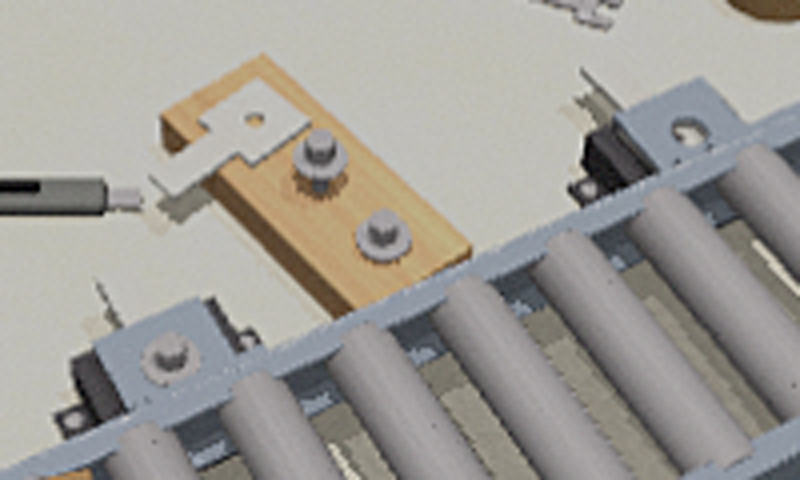

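In the top view p2 at (318,157) is the taller pin: its depth is 90 mm at the head and it casts a shadow under the flange. p1 at (314,138) is the short one. plate_b is the metal-grey plate at (323,187), and the blue and red look-alikes lie at (213,281) and (152,227). The foot to pack is the left one. Next I'll get close views with the wrist camera.

Run:
```python
from h import *
from scipy.spatial.transform import Rotation as Ro
from plant import robot
w=dict(np.load("pics/wrist0.npz"))
s=robot.sense()
Rt=Ro.from_euler('xyz',s['tcp_rot']).as_matrix()
c=-w["R"].T@w["t"]
print("cam in tool",Rt.T@(c-s['tcp_pos']), "axes in tool (cols x,y,z cam)\n",Rt.T@w["R"].T)
t=dict(np.load("pics/top0.npz"))
P,u,v=depthpts(t)
# heights around the track
for x in np.arange(.6,.86,.02):
    print(round(x,2),[round(float(np.percentile(P[(abs(P[:,0]-x)<.01)&(abs(P[:,1]-y)<.01)][:,2],90)),3) if ((abs(P[:,0]-x)<.01)&(abs(P[:,1]-y)<.01)).any() else None for y in (.15,.19,.23,.27,.31)])
for yaw in (0,np.pi/2,-np.pi/2,np.pi):
    print(yaw,robot.inverse_kinematics([.5,.2,.25],[np.pi,0,yaw]))
```

```text
cam in tool [ 0.00158039 -0.07583369 -0.13153397] axes in tool (cols x,y,z cam)
 [[ 9.99999272e-01 -1.11284264e-03  4.65724589e-04]
 [ 9.23870671e-04  9.54709255e-01  2.97538878e-01]
 [-7.75745527e-04 -2.97538231e-01  9.54709589e-01]]
0.6 [0.004, 0.06, 0.064, 0.063, 0.008]
0.62 [0.002, 0.06, 0.062, 0.063, 0.007]
0.64 [0.004, 0.06, 0.063, 0.062, 0.007]
0.66 [0.003, 0.084, 0.063, 0.085, 0.005]
0.68 [0.126, 0.127, 0.129, 0.127, 0.003]
0.7 [0.131, 0.131, 0.132, 0.131, 0.131]
0.72 [0.132, 0.128, 0.131, 0.13, 0.132]
0.74 [0.131, 0.131, 0.132, 0.129, 0.209]
0.76 [0.133, 0.127, 0.131, 0.13, 0.21]
0.78 [0.133, 0.128, 0.13, 0.13, 0.21]
0.8 [0.133, 0.128, 0.132, 0.131, 0.21]
0.82 [0.131, 0.127, 0.132, 0.13, 0.21]
0.84 [0.133, 0.13, 0.129, 0.129, 0.209]
0 [-0.7388132   0.24094226  0.33671335  1.86506913 -0.09098883  1.0504247
 -0.36580181]
1.5707963267948966 [-0.49679549  0.23809287  0.04538694  1.85167874 -0.0123219   1.05208978
  1.12421797]
-1.5707963267948966 [-0.95195174  0.26129893  0.6013393   1.87595005 -0.16883266  1.05478103
 -1.8535084 ]
3.141592653589793 [-0.25649099  0.25221487 -0.24293107  1.83805364  0.0688881   1.05944673
  2.61581969]
```

Run:
```python
from h import *
from plant import robot
for p,y in (([.555,.234,.05],-np.pi/2),([.555,.234,.05],np.pi/2),([.43,-.06,.05],0),([.43,-.06,.05],np.pi),([.53,.232,.2],-np.pi/2)):
    print(p,y,robot.inverse_kinematics(p,[np.pi,0,y]))
robot.goto([.53,.232,.2],[np.pi,0,-np.pi/2])
f=robot.grab_frame("wrist")
s=robot.sense();print(s['t'],s['tcp_pos'],s['joint_pos'])
cv2.imwrite("pics/w1.png",f["image"][:,:,::-1]); np.savez("pics/w1.npz",**f)
```

```text
[0.555, 0.234, 0.05] -1.5707963267948966 [-0.83319817  0.62451409  0.50232465  1.89228989 -0.43378214  0.73391689
 -1.65349238]
[0.555, 0.234, 0.05] 1.5707963267948966 [-0.44486464  0.57508473 -0.03256449  1.86843505  0.02754148  0.69850169
  1.07750881]
[0.43, -0.06, 0.05] 0 [-0.37118546  0.4159691   0.50465213  2.27666389 -0.39645545  0.53048012
  0.44317646]
[0.43, -0.06, 0.05] 3.141592653589793 [-0.78465636  0.65676263  1.10865849  2.29451611 -0.92341809  0.75478827
 -2.15012165]
[0.53, 0.232, 0.2] -1.5707963267948966 [-0.9431759   0.39274257  0.59864002  1.8427806  -0.26177918  0.98515237
 -1.80461353]
1.825 [0.5296959  0.23336857 0.19992539] [-0.94388689  0.39299705  0.59696628  1.84218718 -0.26191798  0.98517866
 -1.80423344]
```

View pics/w1.png

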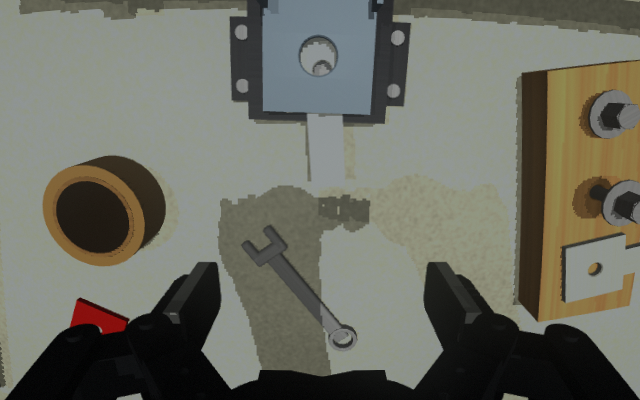

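The foot is at the top centre, with its hole at about (319,56). plate_a's tab runs from (327,115) to (327,180) and is a bit askew. Next I'll measure these by contours.

```bash
cat > meas.py <<'E'
from h import *
def quad_mask(f,lo,hi,roi):
    hsv=cv2.cvtColor(f["image"],cv2.COLOR_RGB2HSV); m=cv2.inRange(hsv,np.array(lo),np.array(hi))
    x0,y0,x1,y1=roi; k=np.zeros_like(m);k[y0:y1,x0:x1]=m[y0:y1,x0:x1];return k
E
python3 - <<'E'
from meas import *
f=dict(np.load("pics/w1.npz"))
hsv=cv2.cvtColor(f["image"],cv2.COLOR_RGB2HSV)
for n,(u,v) in dict(foot=(285,90),tab=(325,150),counter=(270,150),holeplate=(312,50),dark=(322,68)).items(): print(n,hsv[v,u],f["image"][v,u])
crop(f,220,0,420,200,3,"pics/w1c.png")
P,u,v=depthpts(f)
m=(u>320)&(u<332)&(v>125)&(v<170);print("tab z",np.median(P[m],0));m=(u>270)&(u<300)&(v>80)&(v<105);print("foot z",np.median(P[m],0))
E
```

```text
foot [101  45 136] [112 127 136]
tab [ 90  10 151] [145 151 151]
counter [ 69  12 151] [144 151 146]
holeplate [ 99  12 149] [142 147 149]
dark [ 75   4 138] [136 138 137]
tab z [0.56099136 0.23188918 0.04614127]
foot z [0.60445432 0.26232313 0.06112473]
```

View pics/w1c.png

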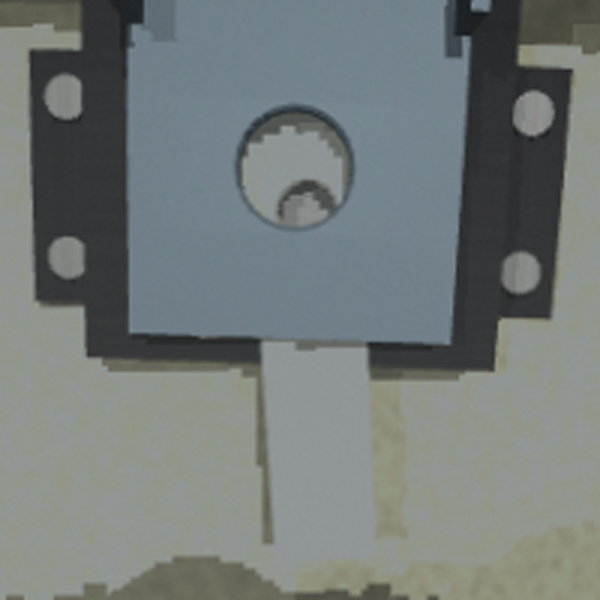

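Run:
```python
from meas import *
f=dict(np.load("pics/w1.npz"))
hsv=cv2.cvtColor(f["image"],cv2.COLOR_RGB2HSV)
m=cv2.inRange(hsv,np.array((90,28,80)),np.array((115,90,200)));m[:,:240]=0;m[:,400:]=0;m[125:]=0
# hole
sub=255-m; n,l,st,ce=cv2.connectedComponentsWithStats(sub[0:112,264:376])
L=l[56,319-264]; hm=np.zeros_like(m);hm[0:112,264:376]=(l==L)*255
c=max(cv2.findContours(hm,0,1)[0],key=cv2.contourArea);print(cv2.contourArea(c),cv2.fitEllipse(c))
pts=onplane(f,c.reshape(-1,2),.061);(cx,cy),r=cv2.minEnclosingCircle(pts[:,:2].astype(np.float32));
A=np.c_[pts[:,:2],np.ones(len(pts))];sol=np.linalg.lstsq(A,(pts[:,:2]**2).sum(1),rcond=None)[0];h=sol[:2]/2
print("hole fit",h,"r",np.sqrt(sol[2]+h@h))
# foot plate edges: front edge rows per column, left edge, right edge
fr=[];
for u in list(range(270,365)):
    v=np.nonzero(m[:,u])[0]
    if len(v): fr.append((u,v.max()+.5))
fw=onplane(f,np.array(fr),.061);
def line(P):
    vx,vy,x,y=cv2.fitLine(P[:,:2].astype(np.float32),cv2.DIST_HUBER,0,.01,.01).ravel();return np.degrees(np.arctan2(vy,vx))%180,np.array((x,y))
print("front",line(fw))
for nm,fn in(("L",np.min),("R",np.max)):
    e=[(fn(np.nonzero(m[v])[0])+(-.5 if nm=="L" else .5),v) for v in range(30,108)]
    print(nm,line(onplane(f,np.array(e),.061)))
# tab by depth
P=np.zeros((400,640,3));X,u,v=depthpts(f);P[v,u]=X
tm=((P[...,2]>.038)&(P[...,2]<.054)).astype(np.uint8);tm[:,:290]=0;tm[:,360:]=0;tm[:117]=0;tm[195:]=0
tm=cv2.morphologyEx(tm,cv2.MORPH_OPEN,np.ones((3,3)))
c=max(cv2.findContours(tm,0,1)[0],key=cv2.contourArea);print(cv2.minAreaRect(c))
v,u=np.nonzero(tm);T=onplane(f,np.c_[u,v],.046)
rect=cv2.minAreaRect(T[:,:2].astype(np.float32));print(rect)
print("end row",v.max())
for nm,fn in(("L",np.min),("R",np.max)):
    e=[(fn(np.nonzero(tm[q])[0])+(-.5 if nm=="L" else .5),q) for q in range(122,175)]
    print("tab",nm,line(onplane(f,np.array(e),.046)))
e=[(q,np.nonzero(tm[:,q])[0].max()+.5) for q in range(314,342)];E=onplane(f,np.array(e),.046);print("tab end",line(E))
```

```text
1119.5 ((317.7844543457031, 55.38716125488281), (36.45254898071289, 39.20250701904297), 175.88914489746094)
hole fit [0.62980955 0.23821177] r 0.013197733689306494
front (np.float32(88.387344), array([0.58965427, 0.23675339], dtype=float32))
L (np.float32(178.77414), array([0.6152032 , 0.27880794], dtype=float32))
R (np.float32(177.92516), array([0.6182459 , 0.19838513], dtype=float32))
((324.5, 151.5), (69.0, 69.0), 90.0)
((0.5571048855781555, 0.23312683403491974), (0.05637294799089432, 0.05446290224790573), 0.1198183074593544)
end row 186
tab L (np.float32(3.2853804), array([0.5605077 , 0.24625634], dtype=float32))
tab R (np.float32(2.696566), array([0.5646957 , 0.21832027], dtype=float32))
tab end (np.float32(92.96009), array([0.5289862, 0.2304811], dtype=float32))
```

Checks on the measurements:
- **Heights:** tab top 46 mm and foot top 61 mm, as given.
- **Foot plate:** hole radius 13.2 mm, width 80 mm, front edge 40 mm from the hole, yaw -0.029.
- **plate_a:** tab 28 mm wide, hole about 9 mm forward of the foot's hole, askew 0.08 rad.

Next I'll align plate_a.

```bash
cat >> h.py <<'E'
FH=np.array([.6298,.2384]);FY=-.0288
def tcp_for(hole,yaw,gx):  # tcp xy for plate hole pose, grip at plate x=gx
    return hole+gx*np.array([np.cos(yaw),np.sin(yaw)])
E
python3 - <<'E'
from h import *
from plant import robot
pi=np.pi
A=np.array([.6209,.2353]);ya=.052
p=tcp_for(A,ya,-.077)
robot.grip(.55,40)
robot.goto([*p,.10],[pi,0,ya-pi/2])
print(robot.move_straight([*p,.043],vel=.1,contact_N=8))
robot.grip(0.0,40)
s=robot.sense();print(s['t'],s['tcp_pos'],s['opening'],s['wrist_force'])
q=tcp_for(FH,FY,-.077)
robot.move_straight([*q,.043],vel=.03,attitude=[pi,0,FY-pi/2],contact_N=None)
s=robot.sense();print(s['t'],s['tcp_pos'],s['tcp_rot'],s['wrist_force'])
f=robot.grab_frame("wrist");np.savez("pics/w2.npz",**f);cv2.imwrite("pics/w2.png",f["image"][:,:,::-1])
E
```

```text
False
3.7917 [0.54460857 0.23151858 0.04377928] 0.313726380243931 [ 0.41553006 -0.09685512  2.22376465]
4.3667 [0.55283924 0.24036213 0.04353648] [ 3.14104358e+00 -2.06567549e-04 -1.60099055e+00] [-3.21163965 -1.25280288  5.84588912]
```

View pics/w2.png

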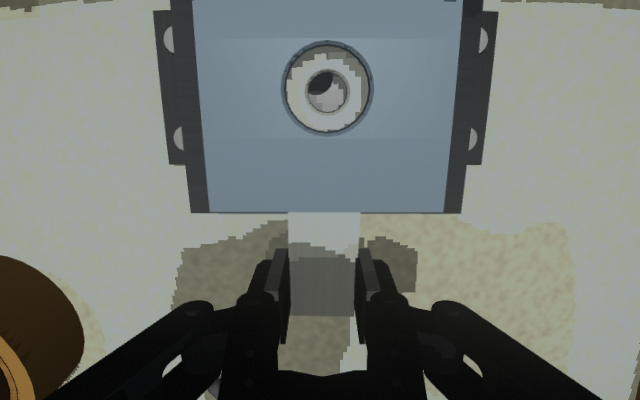

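Run:
```python
from h import *
f=dict(np.load("pics/w2.npz"))
crop(f,275,30,380,145,6,"pics/w2c.png")
c=-f["R"].T@f["t"];print(c)
fh=proj(f,[[*FH,.061],[*FH,.046],[*FH,.034]]);print(fh)
```

```text
[0.63022275 0.23935685 0.17516765]
[[325.48996327  89.41542999]
 [325.1254585   89.26274879]
 [324.88958626  89.1639595 ]]
```

View pics/w2c.png

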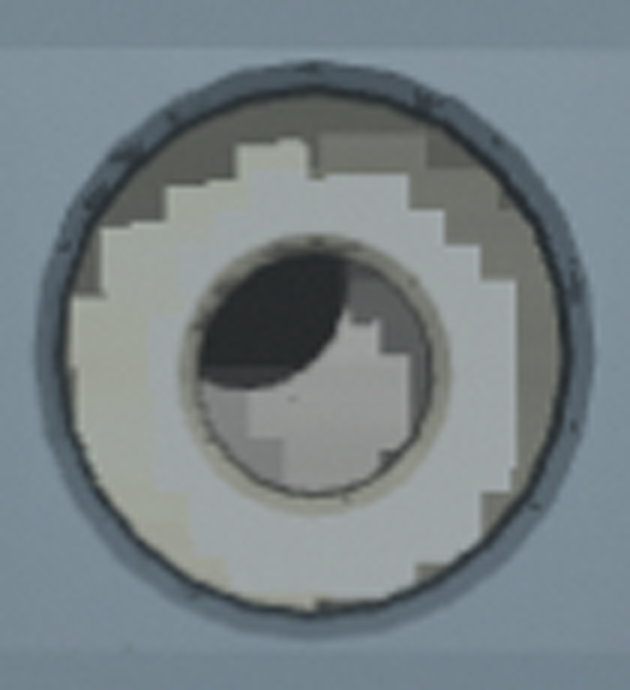

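Run:
```python
from h import *
f=dict(np.load("pics/w2.npz"))
def circ(uv,z):
    p=onplane(f,uv,z)[:,:2];A=np.c_[p,np.ones(len(p))];s=np.linalg.lstsq(A,(p**2).sum(1),rcond=None)[0];h=s[:2]/2
    return h,np.sqrt(s[2]+h@h)
g=cv2.cvtColor(f["image"],cv2.COLOR_RGB2GRAY)
hsv=cv2.cvtColor(f["image"],cv2.COLOR_RGB2HSV)
m=cv2.inRange(hsv,np.array((90,28,110)),np.array((115,90,200)))
sub=255-m;n,l,st,ce=cv2.connectedComponentsWithStats(sub[30:150,270:390]);hm=np.uint8(l==l[60,57])*255
c=max(cv2.findContours(hm,0,1)[0],key=cv2.contourArea).reshape(-1,2)+[270,30]
H=circ(c,.061);print("foot hole",H)
# plate hole rim: ring beige between r; manual crop points on outer rim of ring
P=np.array([(315,232),(180,370),(450,370),(315,517),(215,275),(415,275),(215,470),(415,470)])/6+[275-.4,30-.4]
print("plate a hole",circ(P,.046))
dk=np.uint8(g<60)*255
c=[k for k in cv2.findContours(dk[30:145,275:380],0,1)[0]];c=max(c,key=cv2.contourArea).reshape(-1,2)+[275,30]
# keep arc on lower-right side
ctr=c.mean(0);print("dark",ctr,len(c),c.tolist())
```

```text
foot hole (array([0.63027126, 0.23793242]), np.float64(0.013872900236730676))
plate a hole (array([0.62877906, 0.23773783]), np.float64(0.008000276739383236))
dark [320.46268657  82.97014925] 67 [[324, 72], [323, 73], [322, 73], [321, 73], [320, 74], [319, 74], [318, 75], [317, 75], [316, 76], [315, 77], [314, 78], [313, 79], [312, 80], [311, 81], [311, 82], [310, 83], [309, 84], [309, 85], [309, 86], [309, 87], [309, 88], [308, 89], [308, 90], [308, 91], [308, 92], [309, 92], [310, 92], [311, 93], [312, 93], [313, 93], [314, 93], [315, 93], [316, 94], [317, 93], [318, 93], [319, 93], [320, 93], [321, 92], [322, 92], [323, 91], [324, 91], [325, 90], [326, 89], [327, 89], [327, 88], [328, 87], [329, 86], [330, 85], [330, 84], [330, 83], [331, 82], [331, 81], [331, 80], [331, 79], [332, 78], [332, 77], [332, 76], [332, 75], [332, 74], [332, 73], [331, 73], [330, 72], [329, 72], [328, 72], [327, 72], [326, 72], [325, 72]]
```

Run:
```python
from h import *
from scipy.optimize import least_squares
f=dict(np.load("pics/w2.npz"))
a=np.array([[312,93],[314,93],[316,94],[318,93],[320,93],[322,92],[324,91],[326,89],[327,88],[328,87],[329,86],[330,84],[331,81],[331,79],[332,77],[332,75],[332,74]])+.3
p=onplane(f,a,.034)[:,:2]
A=np.c_[p,np.ones(len(p))];s=np.linalg.lstsq(A,(p**2).sum(1),rcond=None)[0];h=s[:2]/2;print(h,np.sqrt(s[2]+h@h))
for r in(.0065,.007):
    o=least_squares(lambda c:np.hypot(*(p-c).T)-r,p.mean(0)+[.003,.003]);print(r,o.x,o.cost, o.x-[.6303,.2379])
```

```text
[0.63456937 0.24187546] 0.006356395218513869
0.0065 [0.6346948  0.24198915] 9.273806675912396e-08 [0.0043948  0.00408915]
0.007 [0.6351185  0.24237655] 1.584963709558535e-07 [0.0048185  0.00447655]
```

The view through the foot's hole shows plate_a 1.5 mm too far forward. It also shows the dark socket bore, upper left at (315,76): its fitted radius of 6.4 mm matches the given 6.5 mm, and it is offset about (+4.4,+4.1) mm from the hole. I'll push plate_a home and then look at the offcut.

Run:
```python
from h import *
from plant import robot
pi=np.pi
q=tcp_for(FH,FY,-.077)+[.0015,.0001]
robot.move_straight([*q,.043],vel=.03,attitude=[pi,0,FY-pi/2])
robot.grip(.5,40)
f=robot.grab_frame("wrist");np.savez("pics/w3.npz",**f)
crop(f,250,20,400,140,5,"pics/w3c.png")
robot.move_straight([q[0],q[1],.12],vel=.25)
robot.goto([.49,-.10,.2],[pi,0,0])
f=robot.grab_frame("wrist");np.savez("pics/w4.npz",**f);cv2.imwrite("pics/w4.png",f["image"][:,:,::-1])
s=robot.sense();print(s['t'],s['tcp_pos'],s['opening'],s['joint_pos'])
```

```text
7.2417 [ 0.49010643 -0.09925591  0.19954758] 0.50340016818829 [-0.17986678  0.23358876  0.34764641  2.00581991 -0.0993645   0.91892895
  0.22048482]
```

View pics/w3c.png

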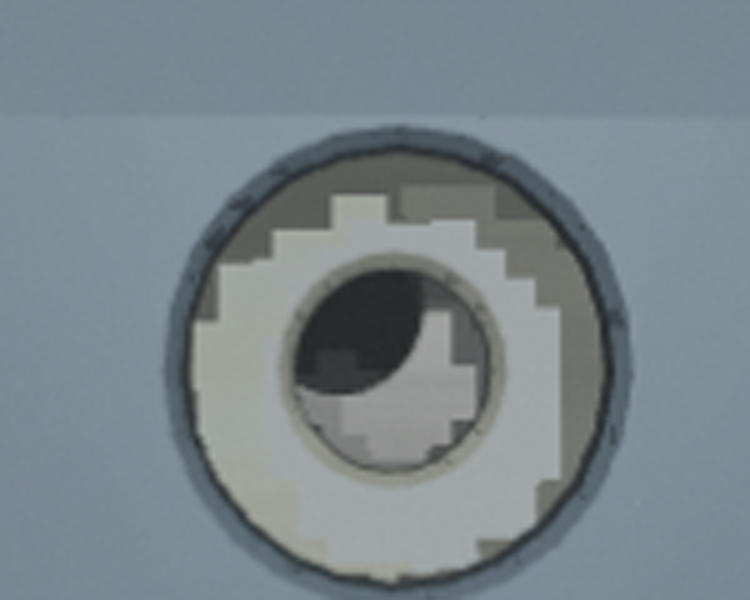

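View pics/w4.png

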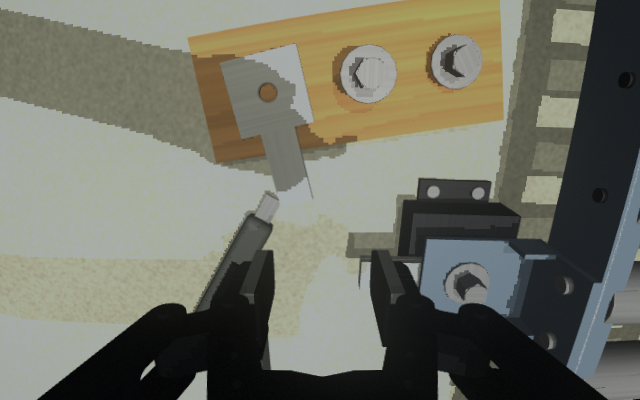

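Run:
```python
from h import *
f=dict(np.load("pics/w4.npz"))
crop(f,200,20,500,220,2.6,"pics/w4c.png")
X,u,v=depthpts(f);P=np.zeros((400,640,3));P[v,u]=X
tm=((P[...,2]>.037)&(P[...,2]<.055)).astype(np.uint8)
tm[:158]=0;tm[215:]=0;tm[:,:255]=0;tm[:,330:]=0
v,u=np.nonzero(tm)
def line(P):
    vx,vy,x,y=cv2.fitLine(P[:,:2].astype(np.float32),cv2.DIST_HUBER,0,.01,.01).ravel();return np.degrees(np.arctan2(vy,vx))%180,np.array((x,y))
print(v.max(),np.median(P[tm>0],0))
E_={}
for nm,fn,o in(("L",np.min,-.5),("R",np.max,.5)):
    e=[(fn(np.nonzero(tm[q])[0])+o,q) for q in range(163,190)]
    E_[nm]=line(onplane(f,np.array(e),.046));print(nm,E_[nm])
e=[(q,np.nonzero(tm[:,q])[0].max()+.5) for q in range(286,308)];print("end",line(onplane(f,np.array(e),.046)))
for nm,uv,z in(("hole",(268,92),.046),("longpin flange",(368,74),.073),("short",(457,61),.051)): print(nm,onplane(f,[uv],z))
print(onplane(f,[(297,44),(313,122),(220,62)],.046))
```

```text
205 [ 0.46410619 -0.09404414  0.04593506]
L (np.float32(101.957214), array([ 0.44902757, -0.08812875], dtype=float32))
R (np.float32(103.35119), array([ 0.4779017, -0.0886759], dtype=float32))
end (np.float32(13.58151), array([ 0.46989763, -0.11303779], dtype=float32))
hole [[ 0.44910912 -0.02387772  0.046     ]]
longpin flange [[ 0.52272519 -0.01164775  0.073     ]]
short [[ 5.92256873e-01 -4.93436705e-04  5.10000000e-02]]
[[ 0.47216989  0.01101407  0.046     ]
 [ 0.48377937 -0.04694936  0.046     ]
 [ 0.41318549 -0.00126982  0.046     ]]
```

View pics/w4c.png

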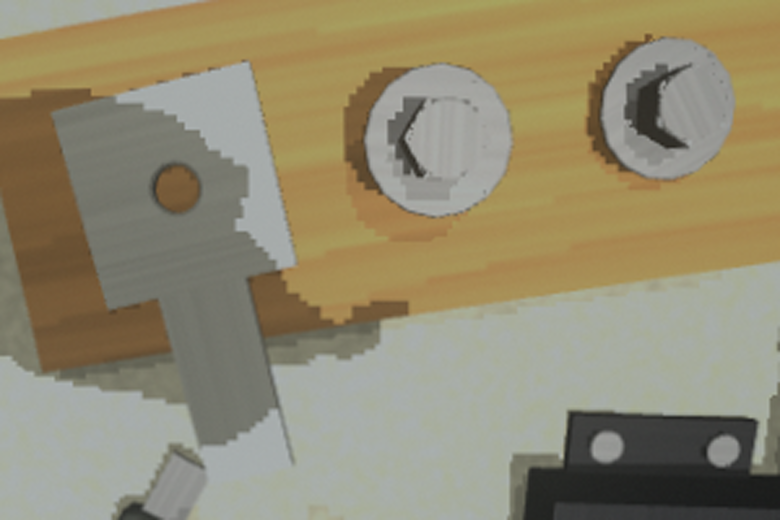

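Run:
```python
from h import *
from plant import robot
pi=np.pi
B=np.array([.4491,-.0239]);yb=1.787
robot.grip(.313,40)
robot.goto([*B,.075],[pi,0,yb-pi/2])
print(robot.sense()['opening'])
print(robot.move_straight([*B,.050],vel=.02,contact_N=3))
s=robot.sense();print(s['t'],s['tcp_pos'],s['wrist_force'])
robot.move_straight([*B,.075],vel=.1)
f=robot.grab_frame("wrist");np.savez("pics/w5.npz",**f);cv2.imwrite("pics/w5.png",f["image"][:,:,::-1])
```

```text
0.31214382875893515
True
9.075 [ 0.44900304 -0.02386713  0.05682942] [-1.7319232  -0.82230144  6.32210897]
```

View pics/w5.png

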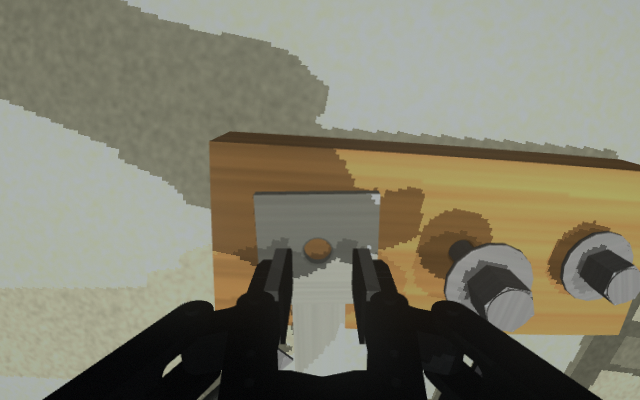

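Run:
```python
from h import *
from plant import robot
pi=np.pi
B=np.array([.4491,-.0239]);yb=1.787
p=tcp_for(B,yb,-.077)
robot.grip(.5,80)
robot.goto([*p,.085],[pi,0,yb-pi/2])
robot.move_straight([*p,.0523],vel=.1)
robot.grip(0,80)
s=robot.sense();print(s['t'],s['tcp_pos'],s['opening'],s['wrist_force'])
robot.move_straight([*p,.17],vel=.25)
h0=FH-.095*np.array([np.cos(FY),np.sin(FY)])
q=tcp_for(h0,FY,-.077)
robot.goto([*q,.12],[pi,0,FY-pi/2])
robot.move_straight([*q,.062],vel=.15)
f=robot.grab_frame("wrist");np.savez("pics/w6.npz",**f);cv2.imwrite("pics/w6.png",f["image"][:,:,::-1])
s=robot.sense();print(s['t'],s['tcp_pos'],s['opening'],s['wrist_force'],s['tcp_rot'])
X,u,v=depthpts(f);P=np.zeros((400,640,3));P[v,u]=X;np.save("pics/P6.npy",P)
```

```text
10.95 [ 0.46604744 -0.09885922  0.05292357] 0.2825617006447046 [0.37648314 0.49852375 2.79642457]
14.1917 [0.45866353 0.24337007 0.06274552] 0.2836505085536078 [ 0.46011064 -0.15111512  0.10362608] [-3.14036086e+00  6.82710156e-04 -1.60014323e+00]
```

View pics/w6.png

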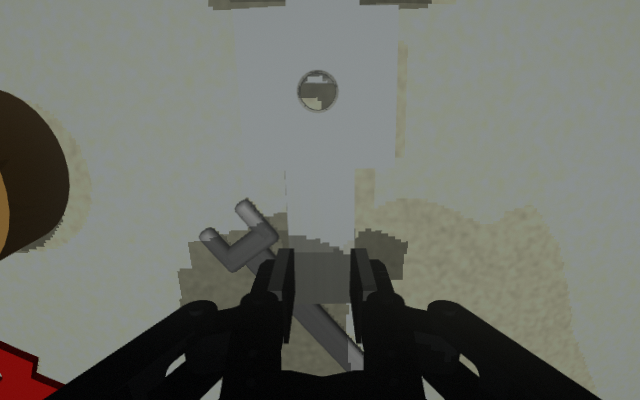

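Run:
```python
from h import *
P=np.load("pics/P6.npy")
for v in range(20,240,20):
    print(v,[tuple(np.round(np.median(P[v-3:v+3,u-4:u+4].reshape(-1,3),0),4)) for u in (255,300,345,380)])
f=dict(np.load("pics/w6.npz"))
print("hole B",onplane(f,[(318.3,91.5)],.055))
```

```text
20 [(np.float64(0.5608), np.float64(0.2659), np.float64(0.0543)), (np.float64(0.5601), np.float64(0.2497), np.float64(0.0542)), (np.float64(0.5596), np.float64(0.2334), np.float64(0.0541)), (np.float64(0.5593), np.float64(0.2208), np.float64(0.0543))]
40 [(np.float64(0.5539), np.float64(0.2665), np.float64(0.0544)), (np.float64(0.5533), np.float64(0.2499), np.float64(0.0544)), (np.float64(0.5527), np.float64(0.2335), np.float64(0.0542)), (np.float64(0.5525), np.float64(0.2206), np.float64(0.0539))]
60 [(np.float64(0.5469), np.float64(0.267), np.float64(0.0542)), (np.float64(0.5463), np.float64(0.2503), np.float64(0.0543)), (np.float64(0.5458), np.float64(0.2336), np.float64(0.0544)), (np.float64(0.5455), np.float64(0.2206), np.float64(0.054))]
80 [(np.float64(0.5398), np.float64(0.2675), np.float64(0.0545)), (np.float64(0.5391), np.float64(0.2506), np.float64(0.0543)), (np.float64(0.5385), np.float64(0.2336), np.float64(0.0545)), (np.float64(0.5383), np.float64(0.2206), np.float64(0.0541))]
100 [(np.float64(0.5324), np.float64(0.2681), np.float64(0.0546)), (np.float64(0.5316), np.flo
[... 1009 characters left out ...]
t64(0.2524), np.float64(0.0545)), (np.float64(0.5), np.float64(0.2343), np.float64(0.0544)), (np.float64(0.4855), np.float64(0.2115), np.float64(-0.0001))]
200 [(np.float64(0.4759), np.float64(0.2828), np.float64(0.0001)), (np.float64(0.4922), np.float64(0.2528), np.float64(0.0547)), (np.float64(0.4916), np.float64(0.2344), np.float64(0.0548)), (np.float64(0.4737), np.float64(0.2113), np.float64(0.0))]
220 [(np.float64(0.4666), np.float64(0.2822), np.float64(0.0079)), (np.float64(0.4834), np.float64(0.2533), np.float64(0.0549)), (np.float64(0.4827), np.float64(0.2345), np.float64(0.0546)), (np.float64(0.4614), np.float64(0.2111), np.float64(-0.0))]
hole B [[0.53453503 0.24369238 0.055     ]]
```

Run:
```python
from h import *
P=np.load("pics/P6.npy");f=dict(np.load("pics/w6.npz"))
tm=((P[...,2]>.048)&(P[...,2]<.060)).astype(np.uint8)
def line(P):
    vx,vy,x,y=cv2.fitLine(P[:,:2].astype(np.float32),cv2.DIST_HUBER,0,.01,.01).ravel();return (np.degrees(np.arctan2(vy,vx))+90)%180-90,np.array((x,y))
for nm,rows,a,b in(("plate",range(10,155),225,410),("tab",range(175,232),270,372)):
    for k,fn,o in(("L",np.min,-.5),("R",np.max,.5)):
        e=[(a+fn(np.nonzero(tm[q,a:b])[0])+o,q) for q in rows];print(nm,k,line(onplane(f,np.array(e),.0545)))
```

```text
plate L (np.float32(-0.59043884), array([0.54315454, 0.27399692], dtype=float32))
plate R (np.float32(-0.340065), array([0.54127717, 0.2140899 ], dtype=float32))
tab L (np.float32(-0.35315704), array([0.48670697, 0.25860056], dtype=float32))
tab R (np.float32(-0.21209717), array([0.48812175, 0.23066908], dtype=float32))
```

Run:
```python
from h import *
from plant import robot
pi=np.pi
F=np.array([.6301,.2381]);v=np.array([.0758,-.0013]);ax=np.array([np.cos(FY),np.sin(FY)])
att=[pi,0,-.0288-.0208-pi/2]
a=F-.095*ax-v;b=F-.03*ax-v;c=F-v
robot.move_straight([*a,.0611],vel=.05,attitude=att)
s=robot.sense();print(s['t'],s['tcp_pos'],s['wrist_force'])
r=robot.move_straight([*b,.0611],vel=.06,contact_N=5)
s=robot.sense();print(r,s['t'],s['tcp_pos'],s['wrist_force'])
if not r:
    r=robot.move_straight([*c,.0611],vel=.04,contact_N=5)
    s=robot.sense();print(r,s['t'],s['tcp_pos'],s['wrist_force'])
f=robot.grab_frame("wrist");np.savez("pics/w7.npz",**f);cv2.imwrite("pics/w7.png",f["image"][:,:,::-1])
```

```text
14.4417 [0.45983127 0.2422365  0.06180141] [ 0.07479054  0.39389547 -0.52515591]
False 15.675 [0.52384889 0.24032331 0.06103582] [-0.22430175  0.03956718 -0.44633693]
False 16.575 [0.55400061 0.23937155 0.06094978] [-0.39105834 -0.28793081 -1.54897448]
```

View pics/w7.png

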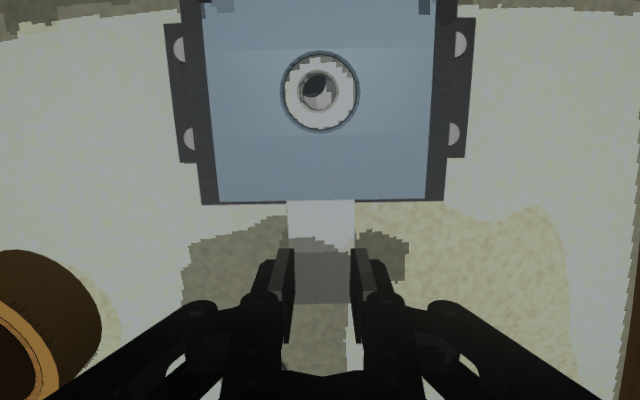

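Run:
```python
from h import *
from plant import robot
s=robot.sense();p=s['tcp_pos']
print(robot.move_straight([.5543,.2394,.0595],vel=.02,contact_N=3),robot.sense()['tcp_pos'])
robot.grip(.45,40)
f=robot.grab_frame("wrist");np.savez("pics/w8.npz",**f);cv2.imwrite("pics/w8.png",f["image"][:,:,::-1])
crop(f,260,30,380,130,6,"pics/w8c.png")
print(robot.sense()['t'])
```

```text
False [0.55415644 0.23954027 0.05950468]
17.2167
```

View pics/w8c.png

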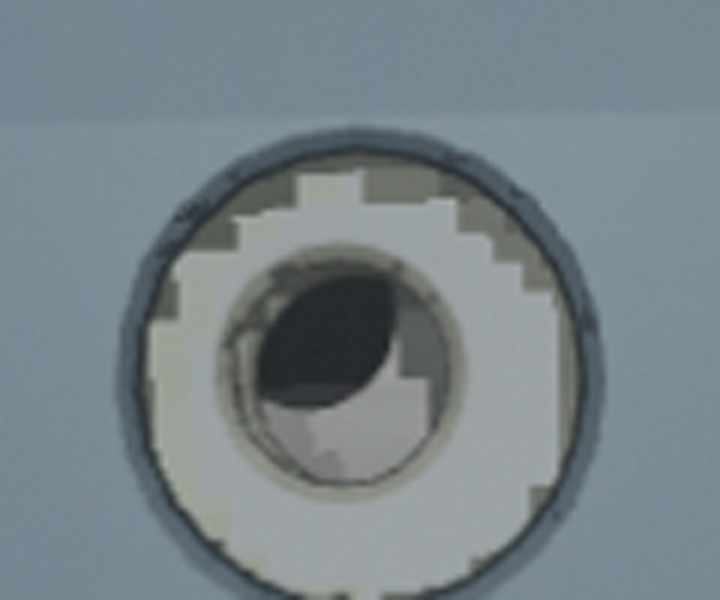

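View pics/w8.png

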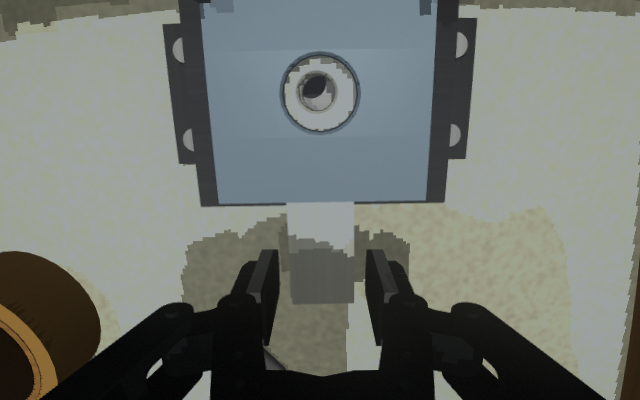

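Plate B lies in under the foot, and its hole is about 1 mm to the left of centre. I'll lower the jaws around both tabs and close once to square them together.

Run:
```python
from h import *
from plant import robot
pi=np.pi
F=np.array([.6301,.2380])
q=tcp_for(F,FY,-.077)
robot.move_straight([*q,.059],vel=.05,attitude=[pi,0,FY-pi/2])
print(robot.move_straight([*q,.044],vel=.05,contact_N=5))
robot.grip(0,40)
s=robot.sense();print(s['t'],s['tcp_pos'],s['opening'],s['wrist_force'])
robot.grip(.45,40)
f=robot.grab_frame("wrist");np.savez("pics/w9.npz",**f);cv2.imwrite("pics/w9.png",f["image"][:,:,::-1])
crop(f,250,20,400,140,5,"pics/w9c.png")
```

```text
False
18.1583 [0.55323495 0.24015564 0.04413306] 0.3165882881709064 [-0.00318705 -0.07262574 -0.37790796]
```

View pics/w9c.png

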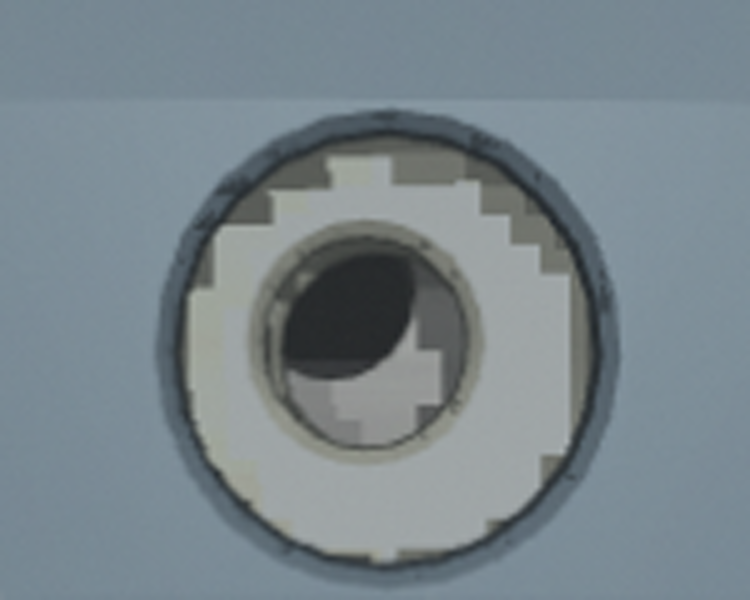

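View pics/w9.png

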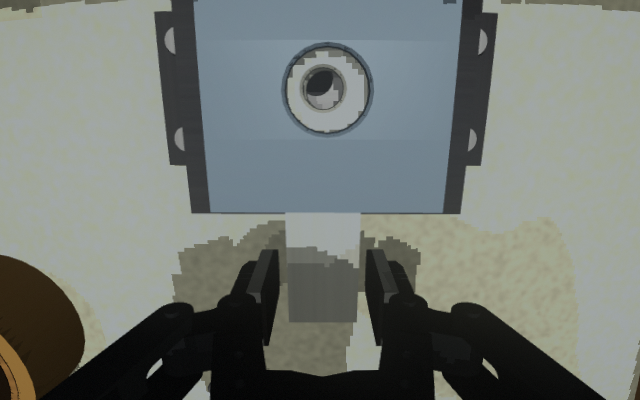

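Both plates now lie together, with their holes within about 1.2 mm of the foot's hole and the tabs square. Next is the pin: a close look to get the orientation of its head.

Run:
```python
from h import *
from plant import robot
pi=np.pi
s=robot.sense();p=s['tcp_pos']
robot.move_straight([p[0],p[1],.13],vel=.25)
robot.goto([.523,-.05,.165],[pi,0,0])
f=robot.grab_frame("wrist");np.savez("pics/w10.npz",**f)
crop(f,220,60,440,225,3.6,"pics/w10c.png")
print(robot.sense()['t'],proj(f,[[.523,-.012,.073],[.523,-.012,.091]]))
```

```text
20.7 [[320.69955582 154.76999429]
 [320.55760312 160.24532778]]
```

View pics/w10c.png

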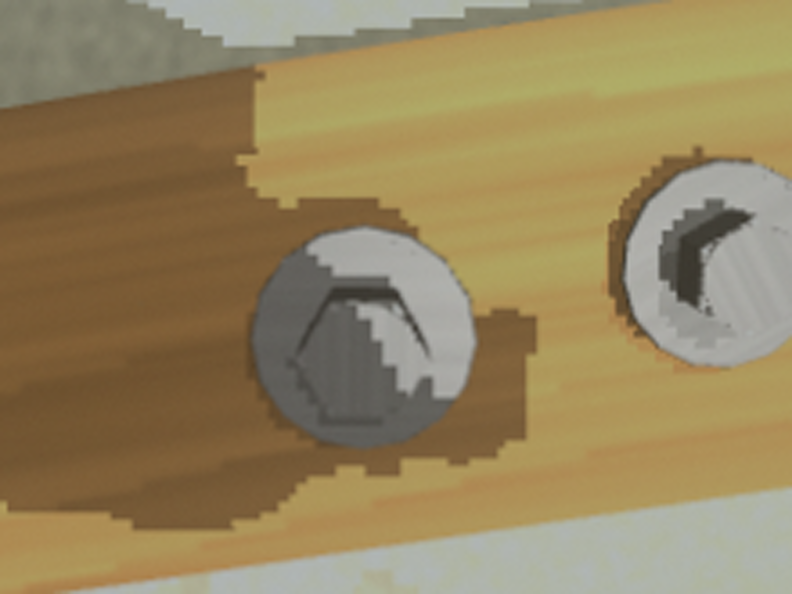

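The long pin's flange sits at (320,154) and it stands upright. The head's flats face world ±y and every 60° from there, so I'll grip with yaw π/2.

Run:
```python
from h import *
from plant import robot
pi=np.pi
c=[.5230,-.0115]
robot.grip(.45,60)
robot.goto([*c,.125],[pi,0,pi/2])
print(robot.move_straight([*c,.086],vel=.1,contact_N=6))
s=robot.sense();print(s['t'],s['tcp_pos'])
robot.grip(0,60)
s=robot.sense();print(s['t'],s['tcp_pos'],s['opening'],s['wrist_force'])
robot.move_straight([*c,.16],vel=.15)
s=robot.sense();print(s['t'],s['tcp_pos'],s['wrist_force'],s['torque'])
robot.goto([.6305,.2392,.16],[pi,0,pi/2])
s=robot.sense();print(s['t'],s['tcp_pos'],s['wrist_force'],s['torque'])
for n in("scene","wrist"):
    f=robot.grab_frame(n);np.savez(f"pics/{n}11.npz",**f)
    if n=="wrist": cv2.imwrite("pics/w11.png",f["image"][:,:,::-1])
    else: crop(f,360,150,500,260,5,"pics/s11c.png")
```

```text
False
22.675 [ 0.52315317 -0.01142177  0.08598923]
22.9833 [ 0.52369978 -0.01158013  0.08688602] 0.20087613188299075 [-0.55622509 -0.05436498  3.36618415]
23.625 [ 0.52219617 -0.01156414  0.15923691] [ 0.16045906  0.89418671 -1.50347726] [ 0.01418716 -0.01083157 -0.03721338]
24.6833 [0.63056289 0.23648479 0.15929892] [-0.10402872 -0.32153401 -0.6892215 ] [ 0.01747896 -0.02043189  0.04787958]
```

View pics/w11.png

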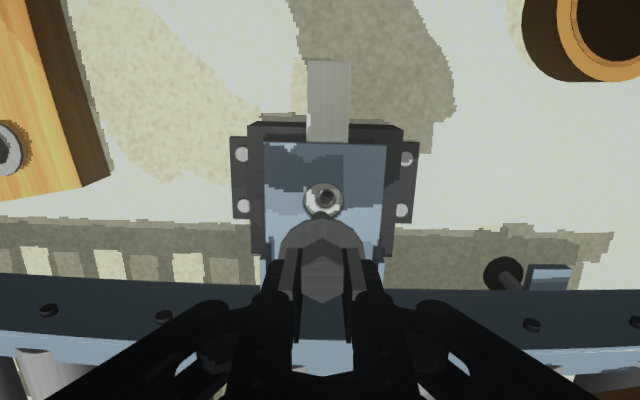

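View pics/s11c.png

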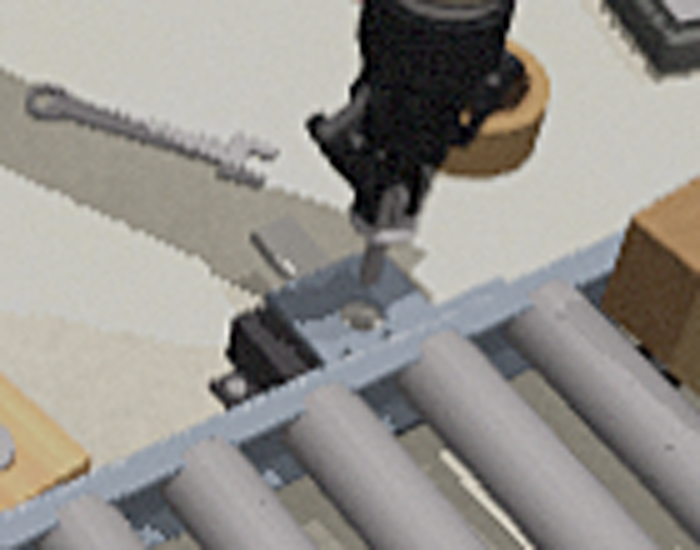

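Run:
```python
from h import *
f=dict(np.load("pics/wrist11.npz"));crop(f,260,150,385,310,4.6,"pics/w11c.png")
tcp=np.array([.63056,.23648,.1593])
z=tcp[2]-.0139
print(onplane(f,[(281,246),(362,246)],z), onplane(f,[(322,216)],z))
c=-f["R"].T@f["t"];print(c)
```

```text
[[0.62324476 0.21902824 0.1454    ]
 [0.6233845  0.25540447 0.1454    ]] [[0.60897251 0.23750472 0.1454    ]]
[0.55568937 0.23784855 0.29136245]
```

View pics/w11c.png

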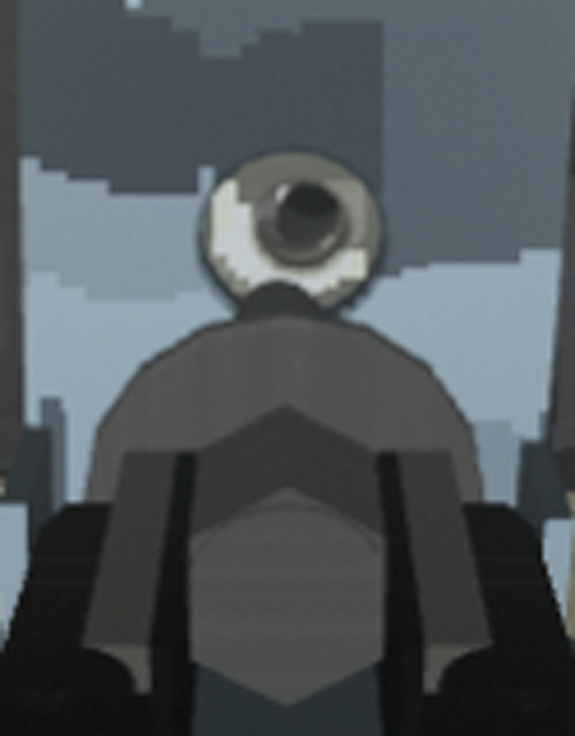

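Run:
```python
from h import *
from plant import robot
f=dict(np.load("pics/wrist11.npz"))
print("nose front",onplane(f,[(319.8,211.3)],.0904),"flange front",onplane(f,[(323,218.7)],.1454))
print(robot.sense()['tcp_pos'],robot.sense()['t'])
def c(n,x,y,z): 
    p=onplane(f,[(260+x/4.6-.4,150+y/4.6-.4)],z);print(n,p)
c("foot hole",291,233,.061);c("Bhole",302,220,.052);c("bore",305,203,.034)
```

```text
nose front [[0.6260557  0.23607244 0.0904    ]] flange front [[0.61022996 0.23793658 0.1454    ]]
[0.63087395 0.23604238 0.15989421] 24.7833
foot hole [[0.62841754 0.23793871 0.061     ]]
Bhole [[0.62918088 0.23963189 0.052     ]]
bore [[0.63179464 0.24026226 0.034     ]]
```

Run:
```python
from h import *
from plant import robot
pi=np.pi
c=[.6294,.2395]
def st(n):
    s=robot.sense();print(n,round(s['t'],2),s['tcp_pos'].round(4),s['wrist_force'].round(2),s['torque'].round(2))
robot.move_straight([*c,.135],vel=.1);st("above")
r=robot.move_straight([*c,.1065],vel=.03,contact_N=3.5);st(r)
f=robot.grab_frame("wrist");np.savez("pics/w12.npz",**f);crop(f,200,40,440,340,2,"pics/w12.png")
```

```text
above 25.18 [0.6291 0.2387 0.1344] [ 0.85  0.3  -0.93] [-0.04 -0.08  0.04]
False 26.28 [0.6292 0.2396 0.1065] [ 1.19 -0.1  -0.63] [-0.1  -0.15 -0.06]
```

View pics/w12.png

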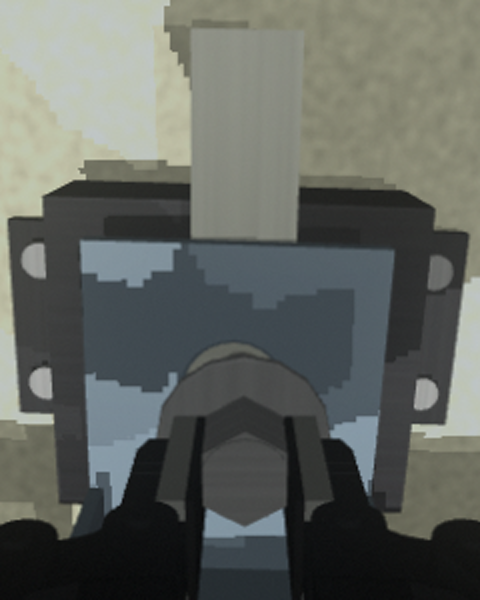

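The nose passed through both plates without contact. Next I'll drag gently over to where the bore was seen and feel for it.

```bash
cat >> h.py <<'E'
def st(robot,n):
    s=robot.sense();print(n,round(s['t'],2),s['tcp_pos'].round(4),s['wrist_force'].round(2),s['torque'].round(2))
E
python3 - <<'E'
from h import *
from plant import robot
c=[.6337,.2421]
r=robot.move_straight([*c,.1065],vel=.02,contact_N=12);st(robot,r)
r=robot.move_straight([*c,.096],vel=.02,contact_N=4);st(robot,r)
E
```

```text
False 26.73 [0.6338 0.2425 0.1065] [-0.52 -0.18 -0.85] [ 0.03  0.07 -0.01]
False 27.41 [0.6339 0.2418 0.0957] [ 1.91 -0.4  -0.96] [-0.23 -0.41  0.02]
```

No contact with 7 mm of shank below the socket's top, so the pin is in the bore. I'll continue down gently.

Run:
```python
from h import *
from plant import robot
c=[.6337,.2421]
r=robot.move_straight([*c,.0775],vel=.02,contact_N=5);st(robot,r)
f=robot.grab_frame("wrist");np.savez("pics/w13.npz",**f);crop(f,200,40,440,340,2,"pics/w13.png")
f=robot.grab_frame("scene");crop(f,360,150,500,260,5,"pics/s13c.png")
```

```text
True 28.24 [0.6344 0.2415 0.0783] [0.31 0.71 2.76] [0.04 0.02 0.06]
```

View pics/w13.png

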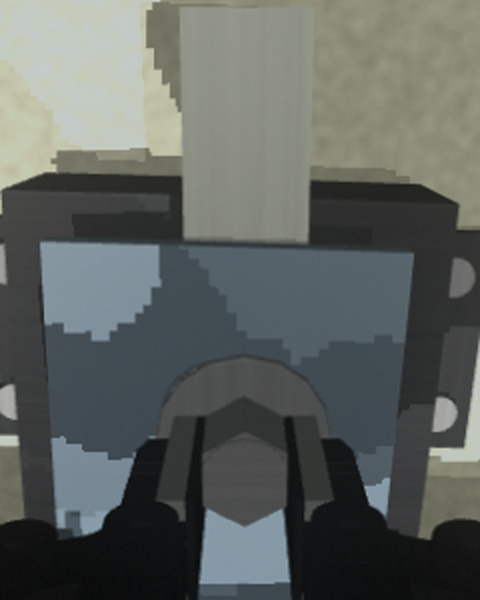

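View pics/s13c.png

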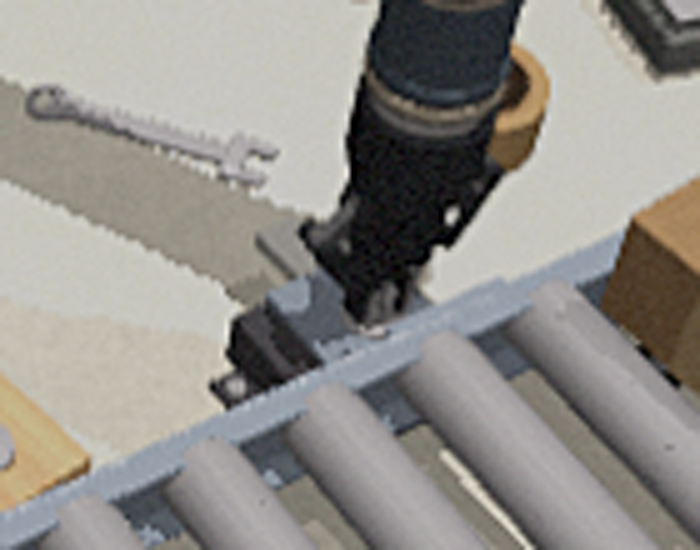

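Run:
```python
from h import *
from plant import robot
pi=np.pi
robot.grip(.45,40);st(robot,"open")
s=robot.sense();p=s['tcp_pos']
robot.move_straight([p[0],p[1],.2],vel=.2)
robot.goto([.56,.238,.24],[pi,0,pi/2])
f=robot.grab_frame("wrist");np.savez("pics/w14.npz",**f);cv2.imwrite("pics/w14.png",f["image"][:,:,::-1])
crop(f,240,20,400,230,2.8,"pics/w14c.png")
f=robot.grab_frame("scene");np.savez("pics/s14.npz",**f);crop(f,220,150,480,290,3,"pics/s14c.png")
st(robot,"end")
```

```text
open 28.68 [0.6345 0.2396 0.0774] [-1.31 -0.18  0.42] [ 0.01  0.03 -0.02]
end 29.97 [0.5602 0.2372 0.2384] [-0.22 -0.1   0.52] [-0.04  0.04  0.01]
```

View pics/w14.png

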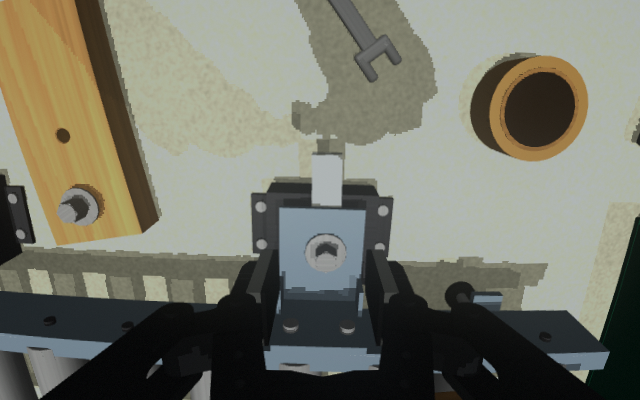

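View pics/s14c.png

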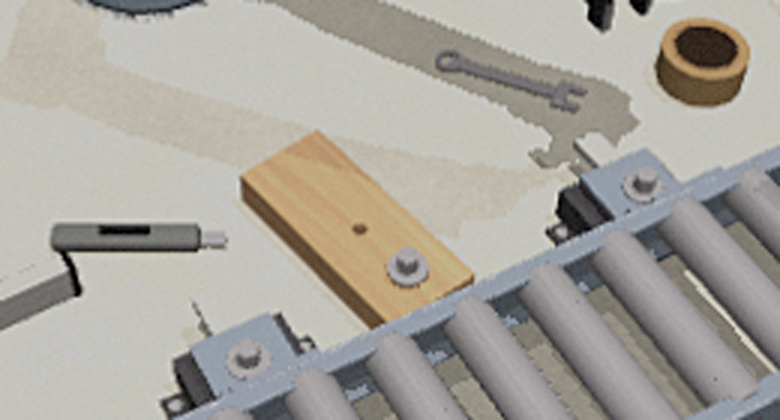

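Run:
```python
from h import *
f=dict(np.load("pics/w14.npz"));X,u,v=depthpts(f);P=np.zeros((400,640,3));P[v,u]=X
for n,(a,b) in dict(flL=(310,252),flR=(342,250),flTop=(325,238),flBot=(325,267),foot=(292,230),tab1=(327,160),tab2=(327,195)).items(): print(n,np.median(P[b-1:b+2,a-1:a+2].reshape(-1,3),0).round(4))
tm=((P[...,2]>.04)&(P[...,2]<.058)).astype(np.uint8);tm[:,:300]=0;tm[:,360:]=0
def line(P):
    vx,vy,x,y=cv2.fitLine(P[:,:2].astype(np.float32),cv2.DIST_HUBER,0,.01,.01).ravel();return (np.degrees(np.arctan2(vy,vx))+90)%180-90,np.array((x,y))
for k,fn,o in(("L",np.min,-.5),("R",np.max,.5)):
    e=[(fn(np.nonzero(tm[q])[0])+o,q) for q in range(158,200)];print(k,line(onplane(f,np.array(e),.052)))
for k,z,w in(("side",.061,0),):
  hsv=cv2.cvtColor(f["image"],cv2.COLOR_RGB2HSV);m=cv2.inRange(hsv,np.array((90,28,60)),np.array((115,110,210)));m[:,:262]=0;m[:,384:]=0
  for nm,fn in(("L",np.min),("R",np.max)):
    e=[(fn(np.nonzero(m[q])[0]),q) for q in range(212,270) if m[q].any()];print("foot",nm,line(onplane(f,np.array(e),.061)))
```

```text
flL [0.6323 0.228  0.0642]
flR [0.63   0.2583 0.0642]
flTop [0.6177 0.2422 0.064 ]
flBot [0.6384 0.2421 0.0824]
foot [0.6111 0.2112 0.0609]
tab1 [0.5464 0.2439 0.0516]
tab2 [0.579  0.244  0.0527]
L (np.float32(-0.5302353), array([0.56017154, 0.22878146], dtype=float32))
R (np.float32(0.905983), array([0.5589453, 0.2572828], dtype=float32))
foot L (np.float32(-2.1706696), array([0.6185422 , 0.19867891], dtype=float32))
foot R (np.float32(-1.5907745), array([0.6220516 , 0.27853268], dtype=float32))
```

View pics/w14c.png

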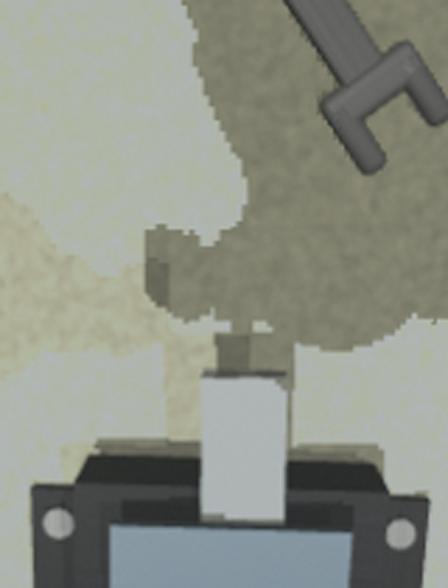

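The flange top reads 64.1 mm at three points around it, against 61 mm for the foot, so it is flush. The tabs are about 1.9° off square after the drag, and there is time left. I'll close softly on both tabs at 20 N to square them.

Run:
```python
from h import *
from plant import robot
pi=np.pi
p=tcp_for(np.array([.634,.2418]),FY,-.077)
robot.grip(.45,20)
robot.goto([*p,.10],[pi,0,FY+pi/2])
r=robot.move_straight([*p,.0445],vel=.08,contact_N=5);st(robot,r)
if not r:
    robot.grip(.29,20);st(robot,"closed");print(robot.sense()['opening'])
robot.grip(.45,20);st(robot,"open")
robot.move_straight([*p,.12],vel=.15)
robot.goto([.56,.238,.24],[pi,0,pi/2])
robot.sleep(.3)
f=robot.grab_frame("wrist");np.savez("pics/w15.npz",**f);cv2.imwrite("pics/w15.png",f["image"][:,:,::-1])
X,u,v=depthpts(f);P=np.zeros((400,640,3));P[v,u]=X
tm=((P[...,2]>.04)&(P[...,2]<.058)).astype(np.uint8);tm[:,:300]=0;tm[:,360:]=0
def line(P):
    vx,vy,x,y=cv2.fitLine(P[:,:2].astype(np.float32),cv2.DIST_HUBER,0,.01,.01).ravel();return (np.degrees(np.arctan2(vy,vx))+90)%180-90,np.array((x,y))
for k,fn,o in(("L",np.min,-.5),("R",np.max,.5)):
    e=[(fn(np.nonzero(tm[q])[0])+o,q) for q in range(160,200)];print(k,line(onplane(f,np.array(e),.052)))
for n,(a,b) in dict(flL=(310,252),flR=(342,250),flTop=(325,238)).items(): print(n,np.median(P[b-1:b+2,a-1:a+2].reshape(-1,3),0).round(4))
crop(f,240,120,410,290,3.5,"pics/w15c.png");st(robot,"end")
```

```text
False 31.64 [0.5573 0.2442 0.0446] [ 0.17  0.03 -0.08] [ 0.07 -0.08  0.  ]
closed 31.88 [0.5574 0.2441 0.0451] [ 0.38 -0.35  1.84] [-0.06  0.08 -0.03]
0.32323070707645857
open 32.15 [0.557  0.2441 0.0446] [0.61 0.18 0.4 ] [-0.03  0.01  0.04]
L (np.float32(-2.4378815), array([0.56311846, 0.23111546], dtype=float32))
R (np.float32(-2.3271866), array([0.56380254, 0.25928134], dtype=float32))
flL [0.6321 0.2279 0.0636]
flR [0.6297 0.2582 0.0636]
flTop [0.6178 0.2421 0.0635]
end 33.7 [0.5596 0.2379 0.2388] [ 0.03 -0.26 -0.06] [-0.03  0.01  0.01]
```

View pics/w15c.png

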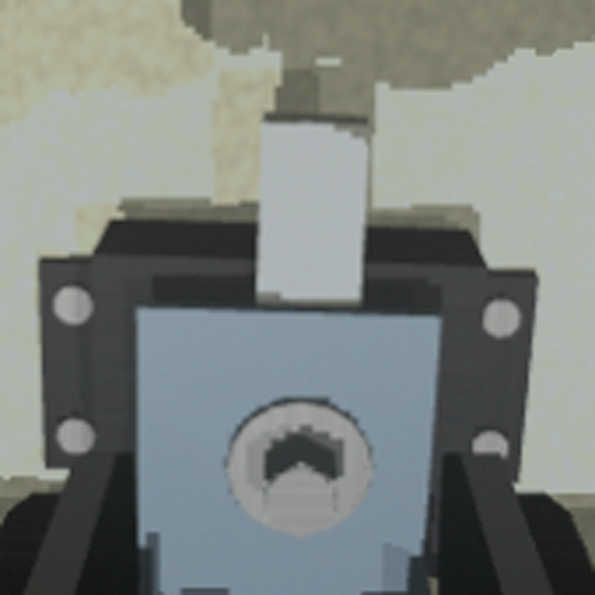

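Tab edges are now at about -2.4° and the foot at about -1.7°, so they are square to within roughly 0.7°. The flange is still flat and level, and the gripper is clear. I'll hand in.

Run:
```python
from plant import robot
robot.close_job()
```

```text
the job is handed in; nothing more can be done
```

The foot is packed and pinned, and I handed the job in at about 34 s of robot time, with the gripper clear of everything.

**What I did**
- I pushed plate_a straight under the foot's hole, then slid the spare plate in on top without any contact. One grip on both tabs brought the two plates in line.
- The long pin went down through foot and plates. The wrist camera had shown the socket bore through the holes, offset about 4 mm each way. I drag-shifted pin and plates there by about 4 mm and then fed the pin down.
- The only contact during the descent was a light stop, with the limit set at 5 N, as the flange met the foot.
- The drag had left the tabs about 1.9° off square, so I squared both once more with a soft 20 N grip.

**Last checks**
- **Flange:** its top read 63.5 to 64.2 mm at three points around it, against 64 mm expected, so the pin is home and flat.
- **Tabs:** the top tab is square to the foot within about 0.7°, and plate_a lies under it.
- **Other things:** the short pin, wrench, tape, knife and level looked untouched in the last scene view.

**What disagreed**
- Camera readings of the foot hole differed by up to about 2 mm between views, so I worked from relative measurements.
- Just before the pin went in, the plates' holes were about 1.2 mm off the foot's centre. They now follow the pin.

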